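Pack the amber standards into the colour-coded caddy

ROBOT

A 7-joint arm with a two-finger parallel gripper is mounted at the origin on the work surface. World frame = base frame: x ahead of the robot, y to its left, z up, the work surface at z = 0. Lengths are in m, angles in rad, forces in N, time in s.
With the tool pointing down it reaches from about 0.35 to 0.9 m from the base axis. Payload 19.9 kg.
Tool frame: the origin (TCP) lies midway between the tips of the shut fingers; the grasp point (between the pads) lies 19 mm behind it; z points along the fingers, y is the line along which they close (so a half turn about z gives the same grasp; the last joint's range is limited). The gripper opens to 85 mm and grips with 20 to 120 N. Pads are 22 mm wide; open, the fingers measure 114 mm over their backs; the gripper's body (76 mm by 85 mm) begins 54 mm behind the grasp point. The pads swing forward as they close: fully open they stand 13 mm farther back than shut.
Start: joints at [-1.216, 0.417, -0.01, 1.614, 0.005, 1.111, -0.053], TCP at [0.242, 0.576, 0.231] pointing down, gripper open.
Joint ranges: [-2.81, 2.81], [-0.39, 2.02], [-1.27, 1.25], [0.06, 2.57], [-1.19, 4.33], [0.19, 2], [-2.82, 2.82]. Speed limits (rad/s): [1.89, 1.89, 2.39, 2.39, 3.01, 3.01, 3.01].

INTERFACE

Orientations are given as a unit quaternion [x, y, z, w].
In Python, from workcell import ctrl gives the robot as it stands. The module is installed in compiled form; this text tells all that it offers.
- The arm moves only by the shell command python3 -m inch 'ROWS'. ROWS is JSON, a list that holds one entry, the list of rows, each a list of 7 numbers: the shift along the tool's x, y, z in cm, then the turn, a rotation vector about the tool's x, y, z in units of 5 degrees (1.0 is 5 degrees), then the opening, from 0 (shut) to 1 (fully open). A call has 1 to 12 rows; each row shifts and turns the commanded pose from where the row before left it, along the tool's axes as they then stand; what a row does not reach is not made up. A row lasts 1/10 s, in which the tool goes at most 50 mm and 8.59 degrees, less where a joint would pass 70% of its speed; a pose out of reach is approached as far as the arm can. A call with a gripper value outside its range is refused whole. The fingers move at their own pace and stop on an object; the grip force is fixed at half the most. Time passes only in rows, so rows that do not move let the fingers close. It gives the time, the measured TCP pose, the force, the opening and the grip force at its end, in the units of the state.
- ctrl.read_state(): the state, without advancing time (a new reading comes with each control period).
- ctrl.capture(name): name is "scene" or "top"; returns the picture (384x512x3 uint8, blue, green, red); there is no depth.
- ctrl.get_calibration(name): a dict with "vertical_fov" (degrees; the focal length in pixels is half the picture's height over the tangent of half this angle, whatever the lens; pixels are square), "cx", "cy" (the principal point, pixels), "world_to_cam" (4x4, takes a point from world to camera coordinates). Camera axes: x right, y down, z forward; pixel columns grow to the right and rows downward; lengths in m; the calibration is good to about 2 mm. A picture is of the moment at which its call begins. get_calibration takes no time and is no camera call.
- ctrl.finish_job(): hands the job in; it is judged then, once.
Trained networks look in the newest picture that a camera, given by its name, has taken for a name from the list of things; names that differ only in an ending like _2 or _b are one class to them, and where a whole thing is asked for, a point or a joint stands for the part that bears it (a point fixed in the world has none). Each returns a list of dicts, best first, with "score" (0 to 1); they miss things now and then, are a little off and sometimes report something else, mostly with a low value. They report only what shows in the picture. A call takes as long as a camera call. They do not tell look-alikes from the thing itself.
- ctrl.recognise(camera, thing): "centre" ([row, column] in pixels, amid what is visible of it).
- ctrl.trace(camera, thing): "pixels" (384x512 bool, what is visible of it) and "centre" ([row, column] in pixels, amid what is visible of it).
- ctrl.pinpoint(camera, thing): "centre" ([row, column] in pixels: a listed point, or the origin of a listed thing).
The state is a dict: "t": time; "joints": joint angles; "qd": joint speeds; "joint_torque": joint torques, N m; "position": TCP position; "eef_rot": TCP orientation; "ft_force": force on the tool from outside, world axes, zero at the start; "torque": the same for the moment, N m; "opening": finger opening in m; "finger_force": force on a finger pad.
Only numpy, scipy, OpenCV 4.12 (cv2) and the standard library are available. Lean on these libraries where they do the work, as an engineer would, in place of code of your own. Each camera call takes 0.05 s, during which the arm holds its last target. There are 200 camera calls.

TASK

Pack the four amber glass flasks into the white caddy, each standing upright in the pocket of the same colour as its cap. Keep them upright on the way and set them down rather than drop them. The clear glass flasks have the same caps but do not belong: leave them standing where they are.

Things in the scene. Friction and masses are not known exactly. Their poses are not given: they have to be found in the camera images.
- amber_red: loose volumetric flask of brown amber glass with a red cap, about 60 g, upright. 112 mm tall: round bulb (42 mm across at 20 mm height, flat foot 30 mm across), neck 13 mm across from 60 to 88 mm height, red cap 20 mm across from 88 to 112 mm height; hold it by the cap, from above. Origin: centre of the foot, z up its axis
- amber_yellow: loose volumetric flask of brown amber glass with a yellow cap, about 60 g, upright. 112 mm tall: round bulb (42 mm across at 20 mm height, flat foot 30 mm across), neck 13 mm across from 60 to 88 mm height, yellow cap 20 mm across from 88 to 112 mm height; hold it by the cap, from above. Origin: centre of the foot, z up its axis
- amber_green: loose volumetric flask of brown amber glass with a green cap, about 60 g, upright. 112 mm tall: round bulb (42 mm across at 20 mm height, flat foot 30 mm across), neck 13 mm across from 60 to 88 mm height, green cap 20 mm across from 88 to 112 mm height; hold it by the cap, from above. Origin: centre of the foot, z up its axis
- amber_blue: loose volumetric flask of brown amber glass with a blue cap, about 60 g, upright. 112 mm tall: round bulb (42 mm across at 20 mm height, flat foot 30 mm across), neck 13 mm across from 60 to 88 mm height, blue cap 20 mm across from 88 to 112 mm height; hold it by the cap, from above. Origin: centre of the foot, z up its axis
- pocket_red: square red open-topped pocket for one flask, one of the four (2 by 2, 80 mm apart) of the low white caddy, which is fixed to the bench. Outside 66 by 66 mm and 25 mm high, inside 60 by 60 mm; wall and floor 3 mm. Origin: centre of its underside, 8 mm above the bench, so a flask in it stands 3 mm above this origin; x and y along its walls. The caddy is 196 mm square with an 18 mm rim
- pocket_yellow: square yellow open-topped pocket for one flask, one of the four (2 by 2, 80 mm apart) of the low white caddy, which is fixed to the bench. Outside 66 by 66 mm and 25 mm high, inside 60 by 60 mm; wall and floor 3 mm. Origin: centre of its underside, 8 mm above the bench, so a flask in it stands 3 mm above this origin; x and y along its walls. The caddy is 196 mm square with an 18 mm rim
- pocket_green: square green open-topped pocket for one flask, one of the four (2 by 2, 80 mm apart) of the low white caddy, which is fixed to the bench. Outside 66 by 66 mm and 25 mm high, inside 60 by 60 mm; wall and floor 3 mm. Origin: centre of its underside, 8 mm above the bench, so a flask in it stands 3 mm above this origin; x and y along its walls. The caddy is 196 mm square with an 18 mm rim
- pocket_blue: square blue open-topped pocket for one flask, one of the four (2 by 2, 80 mm apart) of the low white caddy, which is fixed to the bench. Outside 66 by 66 mm and 25 mm high, inside 60 by 60 mm; wall and floor 3 mm. Origin: centre of its underside, 8 mm above the bench, so a flask in it stands 3 mm above this origin; x and y along its walls. The caddy is 196 mm square with an 18 mm rim
- clear_red: look-alike that stays: the same flask in pale clear (light blue-grey) glass with a red cap. Same sizes and origin as the amber flasks
- clear_blue: look-alike that stays: the same flask in pale clear (light blue-grey) glass with a blue cap. Same sizes and origin as the amber flasks
Mind the look-alikes: they are no part of the job. What is shaped like the amber_yellow but purple is not meant.

How it is judged:
At the end, for the whole second after the job is handed in: Each amber flask stands in the pocket of its cap's colour: its foot within 14 mm of the pocket's centre and on the pocket's floor (foot less than 10 mm above the pocket's underside), within 7 degrees of upright, at rest. Both clear flasks stand upright within 30 mm of where they were (horizontal distance between amber_red and pocket_red below 0.014 m and z of amber_red in the frame of pocket_red below 0.01 m and angle between each of amber_red, amber_yellow, amber_green, amber_blue, clear_red, clear_blue's own z axis and vertical below 0.12 rad and linear speed of each of amber_red, amber_yellow, amber_green, amber_blue below 0.02 m/s and horizontal distance between amber_yellow and pocket_yellow below 0.014 m and z of amber_yellow in the frame of pocket_yellow below 0.01 m and horizontal distance between amber_green and pocket_green below 0.014 m and z of amber_green in the frame of pocket_green below 0.01 m and horizontal distance between amber_blue and pocket_blue below 0.014 m and z of amber_blue in the frame of pocket_blue below 0.01 m and distance of each of clear_red, clear_blue from where it was at the start of the episode below 0.03 m); the robot touches nothing.
It fails at once if a clear flask moved more than 30 mm or tipped (distance of any of clear_red, clear_blue from where it was at the start of the episode above 0.03 m or angle between any of clear_red, clear_blue's own z axis and vertical above 0.5 rad).
It fails at once if an amber flask tipped more than about 45 degrees (angle between any of amber_red, amber_yellow, amber_green, amber_blue's own z axis and vertical above 0.8 rad).
It fails at once if an amber flask dropped (in free fall faster than 0.7 m/s, about 25 mm) ((linear speed of amber_red above 0.7 m/s and contact force between amber_red and anything else below 0.05 N) or (linear speed of amber_yellow above 0.7 m/s and contact force between amber_yellow and anything else below 0.05 N) or (linear speed of amber_green above 0.7 m/s and contact force between amber_green and anything else below 0.05 N) or (linear speed of amber_blue above 0.7 m/s and contact force between amber_blue and anything else below 0.05 N)).
It also fails if it takes over 115 s, if anything falls off the work surface, if the arm or the gripper's body presses on something with over 40 N, if the wrist force passes 120 N, or if a joint passes its speed limit or range.

## Working session

There is one attempt and no reset: what is moved stays moved. The work goes in short steps, Python scripts to look and compute and a shell command to move; the robot and the scene stay as the last step left them, time stands still between calls to the robot, and variables do not carry over. Pictures are saved under pics/ and viewed, at most 14 in all, crops included, and the job is handed in when it is done.

```bash
mkdir -p pics; python3 - <<'E'
from workcell import ctrl
import cv2,numpy as np
for n in("scene","top"):
    im=ctrl.capture(n); cv2.imwrite(f"pics/{n}0.png",im)
    c=ctrl.get_calibration(n); print(n,c["vertical_fov"],c["cx"],c["cy"],np.round(c["world_to_cam"],3).tolist())
    for t in["amber_red","amber_yellow","amber_green","amber_blue","pocket_red","pocket_yellow","pocket_green","pocket_blue"]:
        print(t,[(np.round(d["centre"]).tolist(),round(d["score"],2)) for d in ctrl.pinpoint(n,t)][:3])
s=ctrl.read_state();print(s["t"],s["position"],s["eef_rot"],s["opening"])
E
```

```text
scene 53.44537778282985 249.44610098863146 187.56265678198574 [[0.249, 0.968, -0.009, -0.121], [0.728, -0.193, -0.658, -0.382], [-0.639, 0.158, -0.753, 1.219], [0.0, 0.0, 0.0, 1.0]]
amber_red [([228.0, 236.0], 0.84)]
amber_yellow [([192.0, 172.0], 0.6), ([282.0, 119.0], 0.58)]
amber_green [([177.0, 235.0], 0.95), ([184.0, 365.0], 0.24)]
amber_blue [([230.0, 168.0], 0.91)]
pocket_red [([157.0, 361.0], 0.79)]
pocket_yellow []
pocket_green [([183.0, 363.0], 0.59)]
pocket_blue [([156.0, 327.0], 0.93)]
top 48.91399002743335 253.56563529980227 182.60026509604893 [[-0.001, -1.0, 0.014, -0.011], [-0.999, 0.001, -0.048, 0.567], [0.048, -0.014, -0.999, 0.922], [0.0, 0.0, 0.0, 1.0]]
amber_red [([158.0, 278.0], 0.57)]
amber_yellow [([218.0, 328.0], 0.82), ([128.0, 385.0], 0.66)]
amber_green [([222.0, 267.0], 0.78)]
amber_blue [([169.0, 340.0], 0.84)]
pocket_red [([208.0, 124.0], 0.61)]
pocket_yellow [([191.0, 171.0], 0.7)]
pocket_green [([172.0, 136.0], 0.85)]
pocket_blue [([222.0, 158.0], 0.72), ([234.0, 382.0], 0.62)]
0.9 [0.24153344 0.57641449 0.23125402] [ 1.97112015e-01  9.80380973e-01 -3.83656135e-05  4.49705987e-06] 0.0853259863137039
```

View pics/scene0.png

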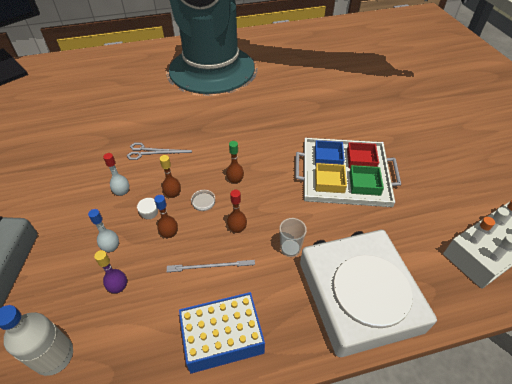

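View pics/top0.png

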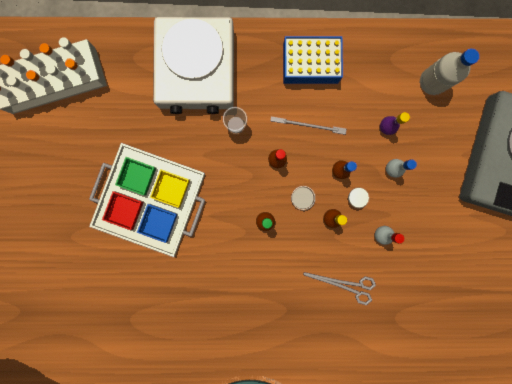

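The scene view shows the amber flasks' caps at about (row, col) red (197,236), yellow (162,166), green (148,234) and blue (203,161). The caddy pockets are blue (153,329), red (155,362), yellow (178,331) and green (180,366).

Candidates per colour in the top view:
- **Red:** brown bulb at (158,278), clear at (236,385). The brown one is meant.
- **Blue:** brown bulb at (169,342), clear at (168,396). The brown one is meant.
- **Yellow:** brown bulb at (218,332), purple at (125,390). The brown one is meant.
- **Green:** only one, brown, at (222,266).

Next I triangulate the caps and check the identities in an enlarged crop.

```bash
cat > h.py <<'E'
from workcell import ctrl
import cv2,numpy as np
def cam(n):
    c=ctrl.get_calibration(n); f=192/np.tan(np.radians(c["vertical_fov"]/2)); return f,c["cx"],c["cy"],np.array(c["world_to_cam"])
def ray(n,rc):
    f,cx,cy,T=cam(n); d=np.array([(rc[1]-cx)/f,(rc[0]-cy)/f,1.]); R=T[:3,:3]
    return -R.T@T[:3,3],R.T@(d/np.linalg.norm(d))
def atz(n,rc,z):
    o,d=ray(n,rc); return o+d*(z-o[2])/d[2]
def tri(a,b):
    (o1,d1),(o2,d2)=ray("scene",a),ray("top",b)
    s=np.linalg.lstsq(np.c_[d1,-d2],o2-o1,rcond=None)[0]
    p,q=o1+s[0]*d1,o2+s[1]*d2; return (p+q)/2,np.linalg.norm(p-q)
H={"red":[(0,6),(174,180)],"yellow":[(22,32)],"green":[(50,80)],"blue":[(100,125)]}
def blob(im,col,rc,r=14,smin=140):
    "centroid of the colour blob nearest rc"
    h=cv2.cvtColor(im,cv2.COLOR_BGR2HSV); m=np.zeros(im.shape[:2],np.uint8)
    for a,b in H[col]: m|=cv2.inRange(h,(a,smin,70),(b,255,255))
    w=np.zeros_like(m); y,x=map(int,rc); w[y-r:y+r+1,x-r:x+r+1]=1; m*=w
    k,_,st,ce=cv2.connectedComponentsWithStats(m)
    if k<2: return None,0
    i=1+np.argmax(st[1:,4]); return ce[i][::-1],int(st[i,4])
E
python3 - <<'E'
from h import *
S=cv2.imread("pics/scene0.png");T=cv2.imread("pics/top0.png")
caps={"red":((197,236),(155,281)),"yellow":((162,166),(220,342)),"green":((148,234),(224,267)),"blue":((203,161),(167,350))}
for c,(a,b) in caps.items():
    (p,n),(q,m)=blob(S,c,a,10),blob(T,c,b,8); print(c,p.round(1),n,q.round(1),m,[v.round(4).tolist() for v in tri(p,q)],atz("top",q,.11).round(4))
pk={"red":((155,362),(208,124)),"yellow":((178,331),(190,171)),"green":((180,366),(175,136)),"blue":((153,329),(222,158))}
for c,(a,b) in pk.items():
    (p,n),(q,m)=blob(S,c,a,22),blob(T,c,b,26); print("pocket",c,p.round(1),n,q.round(1),m,[v.round(4).tolist() for v in tri(p,q)],atz("top",q,.02).round(4))
o=T[130:260,240:430]; cv2.imwrite("pics/crop.png",cv2.resize(o,None,fx=4,fy=4,interpolation=2))
E
```

```text
red [196.5 235.2] 135 [154.2 279.9] 90 [[0.6202, -0.0629, 0.0983], 0.0013] [ 0.6187 -0.0626  0.11  ]
yellow [161.4 164.6] 108 [219.5 340.7] 94 [[0.488, -0.185, 0.098], 0.0012] [ 0.4884 -0.183   0.11  ]
green [147.2 233.2] 73 [222.8 266.7] 76 [[0.4818, -0.0356, 0.0974], 0.0018] [ 0.4822 -0.0359  0.11  ]
blue [201.7 159.9] 120 [166.  350.7] 73 [[0.5962, -0.2059, 0.0989], 0.0022] [ 0.5951 -0.2043  0.11  ]
pocket red [154.1 362.2] 611 [210.6 122.3] 963 [[0.5055, 0.2764, 0.0211], 0.0016] [0.5052 0.276  0.02  ]
pocket yellow [177.4 330.3] 807 [188.5 169.6] 961 [[0.5539, 0.1745, 0.0171], 0.0017] [0.5535 0.1732 0.02  ]
pocket green [180.  364.7] 688 [176.4 135.8] 818 [[0.5806, 0.2489, 0.0154], 0.0006] [0.5802 0.2474 0.02  ]
pocket blue [151.8 328.7] 593 [223.  157.1] 905 [[0.4785, 0.2003, 0.0226], 0.0022] [0.478  0.1998 0.02  ]
```

View pics/crop.png

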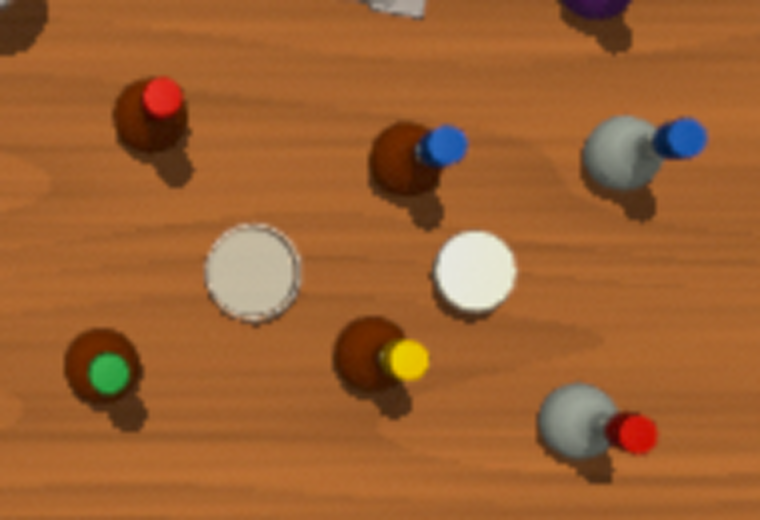

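The crop confirms it: the four flasks with red, green, blue and yellow caps on the left stand on brown bulbs, and the pale bulbs with blue and red caps on the right stay put. The triangulated cap height of 98 mm agrees with the text. Now the tool-axis offsets.

```bash
cat >> h.py <<'E'
from scipy.spatial.transform import Rotation as R
CAP={"red":(.6195,-.063),"yellow":(.488,-.1845),"green":(.482,-.0356),"blue":(.596,-.2055)}
PK={"red":(.5052,.2755),"yellow":(.5535,.1732),"green":(.5805,.2485),"blue":(.4782,.2002)}
def go(x,y,z):
    s=ctrl.read_state(); r=R.from_quat(s["eef_rot"])
    print("t %.1f"%s["t"],"pos",np.round(s["position"],4),"open %.3f"%s["opening"],"f",np.round(s["finger_force"],1),"shift cm",(r.inv().apply(np.array([x,y,z])-s["position"])*100).round(2),"up",r.as_matrix()[:,2].round(3))
E
python3 -c "
from h import *
go(*CAP['green'],.21)"
```

```text
t 0.9 pos [0.2415 0.5764 0.2313] open 0.085 f 0.0 shift cm [-45.83 -47.15   2.13] up [-0. -0. -1.]
```

```bash
python3 -m inch '[[[-3,-3,0,0,0,0,0.7],[-3,-3,0,0,0,0,0.7],[-3,-3,0,0,0,0,0.7],[-3,-3,0,0,0,0,0.7],[-3,-3,0,0,0,0,0.7],[-3,-3,0,0,0,0,0.7],[-3,-3,0,0,0,0,0.7],[-3,-3,0,0,0,0,0.7],[-3,-3,0,0,0,0,0.7],[-3,-3,0,0,0,0,0.7],[-3,-3,0,0,0,0,0.7],[-3,-3,0,0,0,0,0.7]]]'; python3 -m inch '[[[-3,-3,0,0,0,0,0.7],[-3,-3,0,0,0,0,0.7],[-2,-3,0,0,0,0,0.7],[-1.8,-2.1,0,0,0,0,0.7],[0,0,0,0,0,0,0.7],[0,0,0,0,0,0,0.7]]]'; python3 -c "
from h import *
go(*CAP['green'],.21)"
```

```text
t: 2.1
position: [0.4348, 0.1036, 0.2316]
eef_rot: [0.197, 0.98, 0.0, 0.0]
ft_force: [1.0, 0.8, -0.3]
opening: 0.0599
finger_force: 0.0
t: 2.7
position: [0.4819, -0.0352, 0.2313]
eef_rot: [0.198, 0.98, -0.0, -0.0]
ft_force: [-0.4, 0.2, 0.5]
opening: 0.0598
finger_force: 0.0
t 2.7 pos [ 0.4819 -0.0352  0.2313] open 0.060 f 0.0 shift cm [-0.02 -0.03  2.13] up [-0. -0. -1.]
```

```bash
python3 -m inch '[[[0,0,3,0,0,0,0.7],[0,0,3,0,0,0,0.7],[0,0,3,0,0,0,0.7],[0,0,1,0,0,0,0.7],[0,0,0,0,0,0,0.7]]]'; python3 - <<'E'
from h import *
o=ctrl.capture("scene")[90:210,160:310];t=ctrl.capture("top")[150:270,190:340]
cv2.imwrite("pics/c1.png",cv2.resize(np.hstack([o,t]),(800,320),interpolation=2)); go(*CAP['green'],.08)
E
```

```text
t: 3.2
position: [0.4813, -0.0343, 0.1307]
eef_rot: [0.197, 0.98, -0.0, -0.001]
ft_force: [-0.2, -0.9, 1.1]
opening: 0.0597
finger_force: 0.0
t 3.3 pos [ 0.4825 -0.0346  0.1324] open 0.060 f 0.0 shift cm [ 0.01 -0.11  5.24] up [ 0.001  0.    -1.   ]
```

View pics/c1.png

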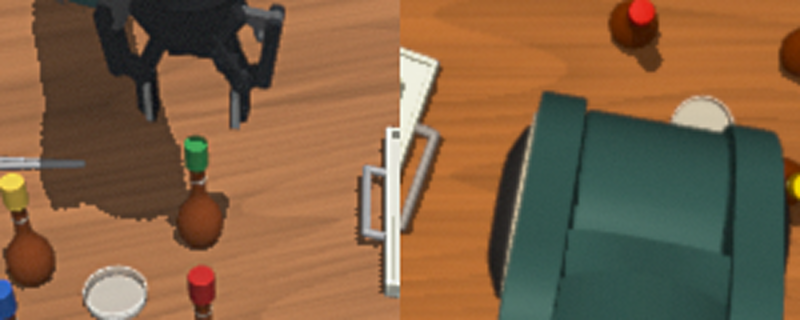

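The scene crop shows the open fingers (tips at about (125,152) and (125,236)) centred over the green cap at (155,196). I'll descend and grip.

```bash
python3 -m inch '[[[0,-0.1,2,0,0,0,0.7],[0,0,2,0,0,0,0.7],[0,0,1.1,0,0,0,0.7],[0,0,0,0,0,0,0.7],[0,0,0,0,0,0,0.0],[0,0,0,0,0,0,0.0],[0,0,0,0,0,0,0.0],[0,0,0,0,0,0,0.0],[0,0,0,0,0,0,0.0],[0,0,0,0,0,0,0.0]]]'; python3 -c "
from h import *
go(*PK['green'],.22)"
```

```text
t: 4.3
position: [0.4823, -0.0358, 0.0812]
eef_rot: [0.197, 0.98, 0.0, 0.001]
ft_force: [-0.5, 1.7, 7.7]
opening: 0.0181
finger_force: 58.3
t 4.3 pos [ 0.4823 -0.0358  0.0812] open 0.018 f 58.3 shift cm [  1.91  30.03 -13.85] up [ 0.002  0.    -1.   ]
```

```bash
python3 -m inch '[[[0,0,-1,0,0,0,0],[0,0,-2.5,0,0,0,0],[0,0,-3.5,0,0,0,0],[0,0,-3.5,0,0,0,0],[0,0,-2.5,0,0,0,0],[0,0,-1,0,0,0,0],[0.1,1.5,0,0,0,0,0],[0.2,3,0,0,0,0,0],[0.2,3.5,0,0,0,0,0],[0.2,3.5,0,0,0,0,0],[0.2,3.5,0,0,0,0,0],[0.2,3.5,0,0,0,0,0]]]'; python3 -m inch '[[[0.2,3.5,0,0,0,0,0],[0.2,3.5,0,0,0,0,0],[0.2,2.5,0,0,0,0,0],[0.2,1.5,0,0,0,0,0],[0.2,0.5,0,0,0,0,0],[0,0,0,0,0,0,0],[0,0,0,0,0,0,0]]]'; python3 - <<'E'
from h import *
o=ctrl.capture("scene")[60:220,270:420]
cv2.imwrite("pics/c2.png",cv2.resize(o,None,fx=3,fy=3,interpolation=2))
go(*PK['green'],.092)
E
```

```text
t: 5.5
position: [0.5426, 0.1412, 0.219]
eef_rot: [0.197, 0.98, -0.0, -0.001]
ft_force: [0.1, 0.5, 0.4]
opening: 0.0183
finger_force: 58.5
t: 6.2
position: [0.578, 0.2476, 0.2202]
eef_rot: [0.198, 0.98, -0.0, -0.0]
ft_force: [-0.7, 0.6, -1.1]
opening: 0.0184
finger_force: 58.6
t 6.2 pos [0.5781 0.2476 0.2204] open 0.018 f 58.6 shift cm [-0.18  0.18 12.84] up [ 0. -0. -1.]
```

View pics/c2.png

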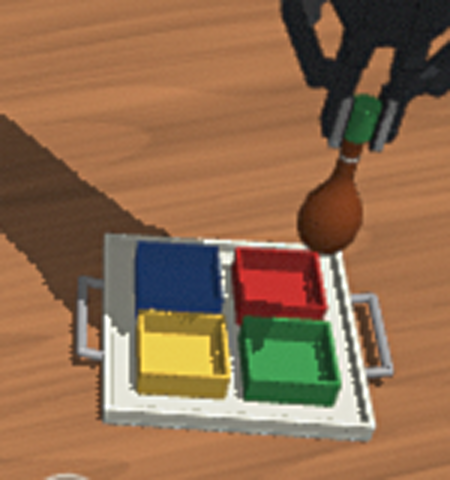

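The held flask's cap is at crop (120,363) and its bulb at (222,330). I'll check whether that lean is only perspective.

```bash
cat >> h.py <<'E'
def proj(n,p):
    f,cx,cy,T=cam(n); q=T[:3,:3]@np.array(p)+T[:3,3]; return np.array([cy+f*q[1]/q[2],cx+f*q[0]/q[2]])
E
python3 - <<'E'
from h import *
for z in(.239,.159,.139): print(z,((proj("scene",(.5781,.2476,z))-[60,270])*3).round())
E
```

```text
0.239 [115. 359.]
0.159 [214. 327.]
0.139 [237. 320.]
```

The upright projection matches the picture, so the flask is vertical. I'll lower and release it.

```bash
python3 -m inch '[[[-0.2,0.2,2,0,0,0,0],[0,0,3,0,0,0,0],[0,0,3,0,0,0,0],[0,0,2.3,0,0,0,0],[0,0,1.2,0,0,0,0],[0,0,0.7,0,0,0,0],[0,0,0.4,0,0,0,0],[0,0,0,0,0,0,0],[0,0,0,0,0,0,0]]]';python3 -c "
from h import *
go(*PK['green'],.092)"
```

```text
t: 7.15
position: [0.5812, 0.2501, 0.0952]
eef_rot: [0.197, 0.98, 0.0, 0.001]
ft_force: [0.1, -0.2, 0.1]
opening: 0.0183
finger_force: 58.6
t 7.2 pos [0.5812 0.2501 0.0952] open 0.018 f 58.6 shift cm [ 0.   -0.18  0.32] up [ 0.001  0.    -1.   ]
```

```bash
python3 -m inch '[[[0,-0.1,0.2,0,0,0,0],[0,0,0.1,0,0,0,0],[0,0,0,0,0,0,0],[0,0,0,0,0,0,0]]]'; python3 -m inch '[[[0,0,0,0,0,0,0.5],[0,0,0,0,0,0,0.5],[0,0,0,0,0,0,0.5],[0,0,0,0,0,0,0.5],[0,0,-1,0,0,0,0.5],[0,0,-3,0,0,0,0.5],[0,0,-4,0,0,0,0.5],[0,0,-4,0,0,0,0.5],[0,0,-1,0,0,0,0.7],[0,0,0,0,0,0,0.7]]]'; python3 - <<'E'
from h import *
go(*CAP['red'],.08)
E
```

```text
t: 7.55
position: [0.5809, 0.2493, 0.0922]
eef_rot: [0.197, 0.98, 0.0, 0.001]
ft_force: [-0.8, -0.2, 8.3]
opening: 0.0183
finger_force: 59.3
t: 8.55
position: [0.5811, 0.2493, 0.2237]
eef_rot: [0.197, 0.98, 0.001, 0.001]
ft_force: [-0.2, -0.1, -1.2]
opening: 0.0598
finger_force: 0.0
t 8.6 pos [0.5811 0.2493 0.2237] open 0.060 f 0.0 shift cm [-15.58 -27.36  14.33] up [ 0.003  0.002 -1.   ]
```

Set down with light contact (8 N). On to the red flask.

```bash
python3 -m inch '[[[-0.6,-1.2,0,0,0,0,0.7],[-1.7,-3,0,0,0,0,0.7],[-2,-3.5,0,0,0,0,0.7],[-2,-3.5,0,0,0,0,0.7],[-2,-3.5,0,0,0,0,0.7],[-2,-3.5,0,0,0,0,0.7],[-2,-3.5,0,0,0,0,0.7],[-1.7,-3,0,0,0,0,0.7],[-1,-1.7,0,0,0,0,0.7],[-0.5,-1,0,0,0,0,0.7],[0,0,0,0,0,0,0.7],[0,0,0,0,0,0,0.7]]]'; python3 - <<'E'
from h import *
S=ctrl.capture("scene"); p,n=blob(S,"green",proj("scene",(*PK["green"],.111)),10)
print("green cap at",atz("scene",p,.109).round(4),n)
cv2.imwrite("pics/c3.png",cv2.resize(S[60:260,90:420],None,fx=2.4,fy=2.4,interpolation=2))
go(*CAP['red'],.08)
E
```

```text
t: 9.75
position: [0.6171, -0.0626, 0.2207]
eef_rot: [0.197, 0.98, 0.0, -0.001]
ft_force: [-0.2, 0.6, 0.6]
opening: 0.0597
finger_force: 0.0
green cap at [0.5806 0.252  0.109 ] 85
t 9.8 pos [ 0.6172 -0.0622  0.2209] open 0.060 f 0.0 shift cm [-2.600e-01  1.000e-02  1.409e+01] up [-0.001  0.    -1.   ]
```

View pics/c3.png

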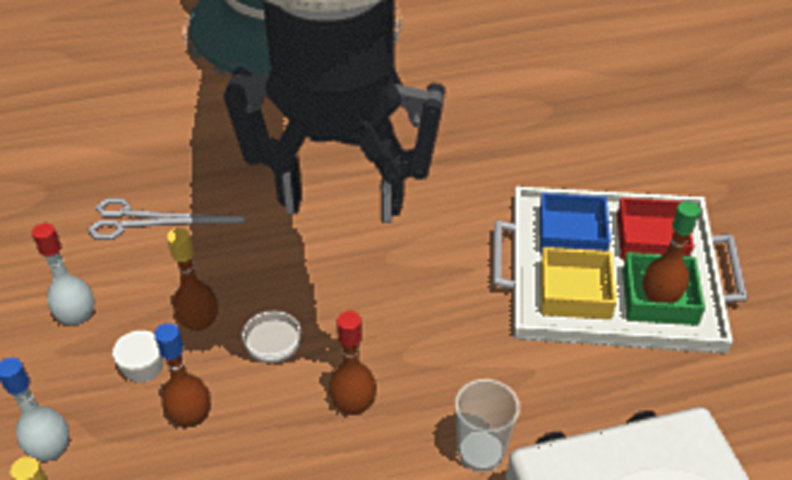

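The green flask stands in the green pocket (bulb at crop (275,665)) and its cap is about 3 mm from the pocket centre. Next I grip red: shift −0.26 along tool x, then down 14.

```bash
python3 -m inch '[[[-0.2,0,2,0,0,0,0.7],[0,0,3.5,0,0,0,0.7],[0,0,3.5,0,0,0,0.7],[0,0,2.5,0,0,0,0.7],[0,0,1.5,0,0,0,0.7],[0,0,0.9,0,0,0,0.7],[0,0,0,0,0,0,0.7],[0,0,0,0,0,0,0.7]]]'; python3 -m inch '[[[0,0,0,0,0,0,0],[0,0,0,0,0,0,0],[0,0,0,0,0,0,0],[0,0,0,0,0,0,0],[0,0,0,0,0,0,0],[0,0,0,0,0,0,0]]]'; python3 -c "
from h import *
go(*PK['red'],.22)"
```

```text
t: 10.6
position: [0.6199, -0.0642, 0.0833]
eef_rot: [0.197, 0.98, 0.0, 0.001]
ft_force: [0.8, -0.7, 0.6]
opening: 0.0598
finger_force: 0.0
t: 11.2
position: [0.6198, -0.0641, 0.083]
eef_rot: [0.197, 0.98, 0.0, 0.001]
ft_force: [-0.0, 2.3, 7.4]
opening: 0.0183
finger_force: 58.6
t 11.2 pos [ 0.6198 -0.0641  0.083 ] open 0.018 f 58.6 shift cm [ 23.68  26.91 -13.7 ] up [ 0.001  0.    -1.   ]
```

```bash
python3 -m inch '[[[0,0,-1,0,0,0,0],[0,0,-2.5,0,0,0,0],[0,0,-3.5,0,0,0,0],[0,0,-3.5,0,0,0,0],[0,0,-2.5,0,0,0,0],[0,0,-0.8,0,0,0,0],[1,1.2,0,0,0,0,0],[2,2.3,0,0,0,0,0],[2.4,2.7,0,0,0,0,0],[2.4,2.7,0,0,0,0,0],[2.4,2.7,0,0,0,0,0],[2.4,2.7,0,0,0,0,0]]]'; python3 -m inch '[[[2.4,2.7,0,0,0,0,0],[2.4,2.7,0,0,0,0,0],[2.4,2.7,0,0,0,0,0],[2,2.3,0,0,0,0,0],[1.3,1.5,0,0,0,0,0],[0.6,0.5,0,0,0,0,0],[0,0,0,0,0,0,0],[0,0,0,0,0,0,0]]]';python3 -c "
from h import *
go(*PK['red'],.094)"
```

```text
t: 12.4
position: [0.5566, 0.1182, 0.2192]
eef_rot: [0.197, 0.98, -0.0, -0.001]
ft_force: [0.9, 0.4, -1.3]
opening: 0.0186
finger_force: 58.7
t: 13.2
position: [0.5039, 0.2725, 0.2199]
eef_rot: [0.198, 0.98, -0.0, -0.0]
ft_force: [-0.1, -0.5, -0.3]
opening: 0.0183
finger_force: 58.7
t 13.2 pos [0.5039 0.2725 0.2199] open 0.018 f 58.7 shift cm [-0.    0.34 12.59] up [-0.    -0.001 -1.   ]
```

```bash
python3 -m inch '[[[0,0.3,2,0,0,0,0],[0,0,3,0,0,0,0],[0,0,3,0,0,0,0],[0,0,2.3,0,0,0,0],[0,0,1.2,0,0,0,0],[0,0,0.7,0,0,0,0],[0,0,0.2,0,0,0,0],[0,0,0,0,0,0,0],[0,0,0,0,0,0,0]]]';python3 -c "
from h import *
go(*PK['red'],.094)"
```

```text
t: 14.1
position: [0.5055, 0.2765, 0.0972]
eef_rot: [0.197, 0.98, 0.0, 0.0]
ft_force: [0.1, -0.5, -1.0]
opening: 0.0182
finger_force: 58.8
t 14.1 pos [0.5055 0.2765 0.0972] open 0.018 f 58.8 shift cm [-0.01 -0.1   0.32] up [ 0.001  0.001 -1.   ]
```

```bash
python3 -m inch '[[[0,0,0.2,0,0,0,0],[0,0,0.1,0,0,0,0],[0,0,0,0,0,0,0],[0,0,0,0,0,0,0]]]'; python3 -m inch '[[[0,0,0,0,0,0,0.5],[0,0,0,0,0,0,0.5],[0,0,0,0,0,0,0.5],[0,0,0,0,0,0,0.5],[0,0,-1,0,0,0,0.5],[0,0,-3,0,0,0,0.5],[0,0,-4,0,0,0,0.5],[0,0,-4,0,0,0,0.5],[0,0,-1,0,0,0,0.7],[0,0,0,0,0,0,0.7]]]'; python3 - <<'E'
from h import *
go(*CAP['yellow'],.08)
E
```

```text
t: 14.5
position: [0.5055, 0.2767, 0.094]
eef_rot: [0.197, 0.98, 0.001, 0.001]
ft_force: [-0.5, 1.1, 5.2]
opening: 0.0183
finger_force: 59.3
t: 15.5
position: [0.5057, 0.2767, 0.2255]
eef_rot: [0.197, 0.98, 0.001, 0.001]
ft_force: [0.7, 0.3, -0.9]
opening: 0.0598
finger_force: 0.0
t 15.5 pos [0.5057 0.2767 0.2255] open 0.060 f 0.0 shift cm [-16.16 -43.26  14.45] up [ 0.003  0.002 -1.   ]
```

```bash
python3 -m inch '[[[-0.5,-1.3,0,0,0,0,0.7],[-1,-2.7,0,0,0,0,0.7],[-1.4,-3.7,0,0,0,0,0.7],[-1.4,-3.7,0,0,0,0,0.7],[-1.4,-3.7,0,0,0,0,0.7],[-1.4,-3.7,0,0,0,0,0.7],[-1.4,-3.7,0,0,0,0,0.7],[-1.4,-3.7,0,0,0,0,0.7],[-1.4,-3.7,0,0,0,0,0.7],[-1.4,-3.7,0,0,0,0,0.7],[-1.4,-3.7,0,0,0,0,0.7],[-1,-2.7,0,0,0,0,0.7]]]';  python3 -m inch '[[[-0.7,-2,0,0,0,0,0.7],[-0.3,-1,0,0,0,0,0.7],[0,0,0,0,0,0,0.7],[0,0,0,0,0,0,0.7]]]'; python3 - <<'E'
from h import *
S=ctrl.capture("scene")
for c in("green","red"):
    p,n=blob(S,c,proj("scene",(*PK[c],.111)),10); print(c,atz("scene",p,.109).round(4),n)
cv2.imwrite("pics/c4.png",cv2.resize(S[60:260,90:420],None,fx=2.4,fy=2.4,interpolation=2))
go(*CAP['yellow'],.08)
E
```

```text
t: 16.7
position: [0.4879, -0.1541, 0.2222]
eef_rot: [0.198, 0.98, -0.0, -0.001]
ft_force: [0.7, 1.1, -0.1]
opening: 0.0599
finger_force: 0.0
t: 17.1
position: [0.4871, -0.1817, 0.2228]
eef_rot: [0.197, 0.98, 0.0, -0.0]
ft_force: [0.5, 0.7, 0.7]
opening: 0.0599
finger_force: 0.0
green [0.5808 0.2522 0.109 ] 83
red [0.5055 0.28   0.109 ] 108
t 17.1 pos [ 0.4873 -0.1814  0.2229] open 0.060 f 0.0 shift cm [-0.2  -0.26 14.29] up [-0.001  0.    -1.   ]
```

View pics/c4.png

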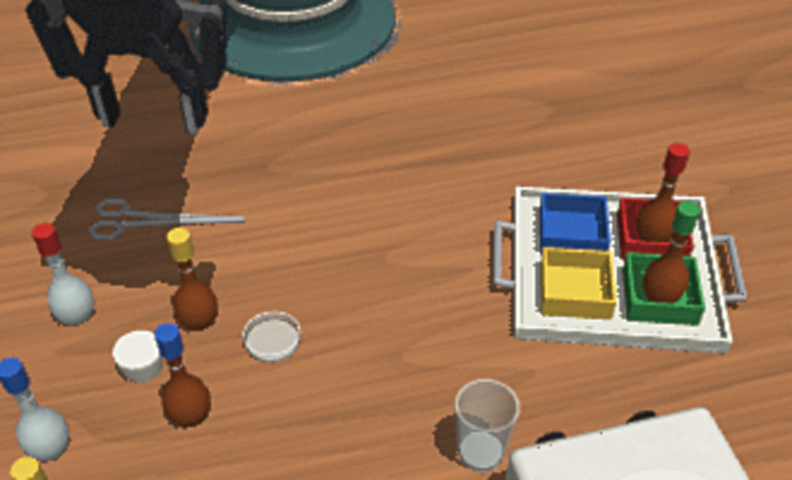

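Both placed flasks stand in their own pockets. The yellow-capped amber flask is at crop (245,180). Gripping it now.

```bash
python3 -m inch '[[[-0.1,-0.3,2,0,0,0,0.7],[0,0,3.5,0,0,0,0.7],[0,0,3.5,0,0,0,0.7],[0,0,2.5,0,0,0,0.7],[0,0,1.5,0,0,0,0.7],[0,0,1.2,0,0,0,0.7],[0,0,0,0,0,0,0.7],[0,0,0,0,0,0,0.7]]]'; python3 -m inch '[[[0,0,0,0,0,0,0],[0,0,0,0,0,0,0],[0,0,0,0,0,0,0],[0,0,0,0,0,0,0],[0,0,0,0,0,0,0],[0,0,0,0,0,0,0]]]'; python3 -c "
from h import *
go(*PK['yellow'],.22)"
```

```text
t: 17.95
position: [0.4874, -0.1854, 0.0818]
eef_rot: [0.197, 0.98, -0.0, 0.0]
ft_force: [-0.2, 0.3, 0.4]
opening: 0.0596
finger_force: 0.0
t: 18.55
position: [0.4877, -0.1856, 0.082]
eef_rot: [0.197, 0.98, 0.0, 0.001]
ft_force: [0.8, 1.5, 6.5]
opening: 0.0182
finger_force: 58.4
t 18.6 pos [ 0.4877 -0.1856  0.082 ] open 0.018 f 58.4 shift cm [  7.77  35.65 -13.79] up [ 0.001  0.    -1.   ]
```

```bash
python3 -m inch '[[[0,0,-1,0,0,0,0],[0,0,-2.5,0,0,0,0],[0,0,-3.5,0,0,0,0],[0,0,-3.5,0,0,0,0],[0,0,-2.5,0,0,0,0],[0,0,-0.9,0,0,0,0],[0.3,1.5,0,0,0,0,0],[0.6,2.8,0,0,0,0,0],[0.8,3.6,0,0,0,0,0],[0.8,3.6,0,0,0,0,0],[0.8,3.6,0,0,0,0,0],[0.8,3.6,0,0,0,0,0]]]'; python3 -m inch '[[[0.8,3.6,0,0,0,0,0],[0.8,3.6,0,0,0,0,0],[0.8,3.6,0,0,0,0,0],[0.7,3,0,0,0,0,0],[0.4,2,0,0,0,0,0],[0.2,1,0,0,0,0,0],[0,0,0,0,0,0,0],[0,0,0,0,0,0,0]]]';python3 -c "
from h import *
go(*PK['yellow'],.093)"
```

```text
t: 19.75
position: [0.5212, 0.004, 0.22]
eef_rot: [0.197, 0.98, -0.0, -0.0]
ft_force: [0.5, -0.2, -0.6]
opening: 0.0185
finger_force: 58.7
t: 20.55
position: [0.5524, 0.1703, 0.2202]
eef_rot: [0.198, 0.98, -0.0, -0.0]
ft_force: [-0.2, 0.8, -1.7]
opening: 0.0184
finger_force: 58.7
t 20.6 pos [0.5524 0.1703 0.2202] open 0.018 f 58.7 shift cm [1.000e-02 3.200e-01 1.272e+01] up [-0.    -0.001 -1.   ]
```

```bash
python3 -m inch '[[[0,0.2,2,0,0,0,0],[0,0,3,0,0,0,0],[0,0,3,0,0,0,0],[0,0,2.3,0,0,0,0],[0,0,1.2,0,0,0,0],[0,0,0.7,0,0,0,0],[0,0,0.3,0,0,0,0],[0,0,0,0,0,0,0],[0,0,0,0,0,0,0]]]';python3 -c "
from h import *
go(*PK['yellow'],.093)"
```

```text
t: 21.45
position: [0.5536, 0.1738, 0.0962]
eef_rot: [0.197, 0.98, 0.0, 0.001]
ft_force: [0.9, -0.6, -0.9]
opening: 0.0188
finger_force: 58.7
t 21.4 pos [0.5536 0.1738 0.0962] open 0.019 f 58.7 shift cm [-0.01 -0.06  0.32] up [ 0.001  0.    -1.   ]
```

```bash
python3 -m inch '[[[0,0,0.2,0,0,0,0],[0,0,0.1,0,0,0,0],[0,0,0,0,0,0,0],[0,0,0,0,0,0,0]]]'; python3 -m inch '[[[0,0,0,0,0,0,0.5],[0,0,0,0,0,0,0.5],[0,0,0,0,0,0,0.5],[0,0,0,0,0,0,0.5],[0,0,-1,0,0,0,0.5],[0,0,-3,0,0,0,0.5],[0,0,-4,0,0,0,0.5],[0,0,-4,0,0,0,0.5],[0,0,-1,0,0,0,0.7],[0,0,0,0,0,0,0.7]]]'; python3 - <<'E'
from h import *
go(*CAP['blue'],.08)
E
```

```text
t: 21.85
position: [0.5536, 0.174, 0.0929]
eef_rot: [0.197, 0.98, 0.0, 0.001]
ft_force: [-0.8, 0.7, 5.8]
opening: 0.0179
finger_force: 59.3
t: 22.85
position: [0.5539, 0.1739, 0.2245]
eef_rot: [0.197, 0.98, 0.001, 0.001]
ft_force: [-0.5, -0.2, 0.1]
opening: 0.0596
finger_force: 0.0
t 22.9 pos [0.5539 0.1739 0.2245] open 0.060 f 0.0 shift cm [-18.52 -33.41  14.41] up [ 0.003  0.002 -1.   ]
```

```bash
python3 -m inch '[[[-0.7,-1.3,0,0,0,0,0.7],[-1.5,-2.7,0,0,0,0,0.7],[-2,-3.6,0,0,0,0,0.7],[-2,-3.6,0,0,0,0,0.7],[-2,-3.6,0,0,0,0,0.7],[-2,-3.6,0,0,0,0,0.7],[-2,-3.6,0,0,0,0,0.7],[-2,-3.6,0,0,0,0,0.7],[-2,-3.6,0,0,0,0,0.7],[-1.5,-2.7,0,0,0,0,0.7],[-0.8,-1.5,0,0,0,0,0.7],[0,0,0,0,0,0,0.7]]]';  python3 -m inch '[[[0,0,0,0,0,0,0.7]]]'; python3 - <<'E'
from h import *
S=ctrl.capture("scene")
for c in("green","red","yellow"):
    p,n=blob(S,c,proj("scene",(*PK[c],.111)),10); print(c,atz("scene",p,.109).round(4),n)
cv2.imwrite("pics/c5.png",cv2.resize(S[60:260,90:420],None,fx=2.4,fy=2.4,interpolation=2))
go(*CAP['blue'],.08)
E
```

```text
t: 24.05
position: [0.5934, -0.2089, 0.2211]
eef_rot: [0.199, 0.98, -0.001, -0.001]
ft_force: [-0.4, 0.2, 0.7]
opening: 0.0599
finger_force: 0.0
t: 24.15
position: [0.5942, -0.2054, 0.2214]
eef_rot: [0.197, 0.98, 0.0, -0.001]
ft_force: [0.1, 0.4, -0.5]
opening: 0.0596
finger_force: 0.0
green [0.5806 0.2521 0.109 ] 85
red [0.5057 0.2797 0.109 ] 110
yellow [0.5542 0.1766 0.109 ] 98
t 24.2 pos [ 0.5945 -0.2047  0.2217] open 0.060 f 0.0 shift cm [-0.19 -0.02 14.17] up [-0.001  0.001 -1.   ]
```

View pics/c5.png

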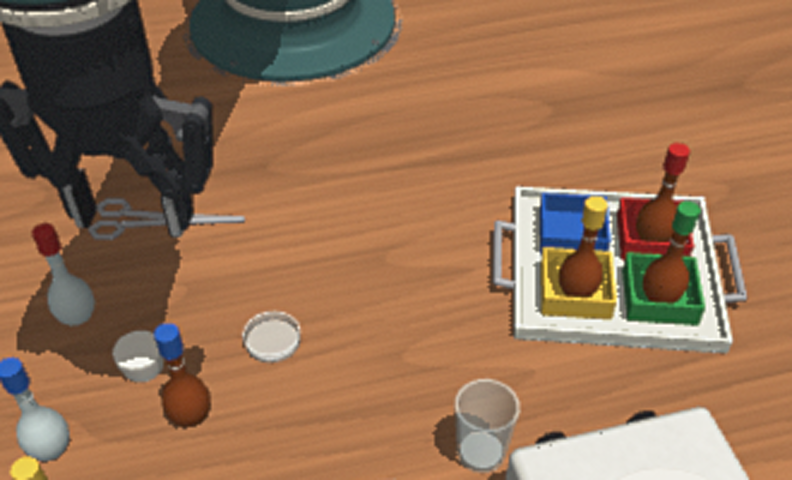

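Three are packed and the clear flasks are untouched. The amber flask with the blue cap is at crop (340,170). Gripping it now.

```bash
python3 -m inch '[[[-0.1,0,2,0,0,0,0.7],[0,0,3.5,0,0,0,0.7],[0,0,3.5,0,0,0,0.7],[0,0,2.5,0,0,0,0.7],[0,0,1.5,0,0,0,0.7],[0,0,1.1,0,0,0,0.7],[0,0,0,0,0,0,0.7],[0,0,0,0,0,0,0.7]]]'; python3 -m inch '[[[0,0,0,0,0,0,0],[0,0,0,0,0,0,0],[0,0,0,0,0,0,0],[0,0,0,0,0,0,0],[0,0,0,0,0,0,0],[0,0,0,0,0,0,0]]]'; python3 -c "
from h import *
go(*PK['blue'],.22)"
```

```text
t: 25.0
position: [0.5961, -0.2062, 0.0822]
eef_rot: [0.197, 0.98, -0.0, 0.001]
ft_force: [0.2, -0.3, -0.0]
opening: 0.0599
finger_force: 0.0
t: 25.6
position: [0.5962, -0.2061, 0.0821]
eef_rot: [0.197, 0.98, 0.0, 0.001]
ft_force: [-0.2, 0.4, 6.2]
opening: 0.0181
finger_force: 58.5
t 25.6 pos [ 0.5962 -0.2061  0.0821] open 0.018 f 58.5 shift cm [ 26.56  32.93 -13.81] up [ 0.001 -0.    -1.   ]
```

```bash
python3 -m inch '[[[0,0,-1,0,0,0,0],[0,0,-2.5,0,0,0,0],[0,0,-3.5,0,0,0,0],[0,0,-3.5,0,0,0,0],[0,0,-2.5,0,0,0,0],[0,0,-0.9,0,0,0,0],[1,1.2,0,0,0,0,0],[2,2.5,0,0,0,0,0],[2.6,3.2,0,0,0,0,0],[2.6,3.2,0,0,0,0,0],[2.6,3.2,0,0,0,0,0],[2.6,3.2,0,0,0,0,0]]]'; python3 -m inch '[[[2.6,3.2,0,0,0,0,0],[2.6,3.2,0,0,0,0,0],[2.6,3.2,0,0,0,0,0],[2.4,3,0,0,0,0,0],[1.6,2.1,0,0,0,0,0],[0.9,1.2,0,0,0,0,0],[0.4,0.5,0,0,0,0,0],[0,0,0,0,0,0,0],[0,0,0,0,0,0,0]]]';python3 -c "
from h import *
go(*PK['blue'],.093)"
```

```text
t: 26.8
position: [0.5341, -0.0001, 0.2194]
eef_rot: [0.197, 0.98, -0.0, -0.001]
ft_force: [0.1, 1.0, -1.4]
opening: 0.0187
finger_force: 58.7
t: 27.7
position: [0.4783, 0.1987, 0.22]
eef_rot: [0.197, 0.98, -0.0, -0.0]
ft_force: [-0.4, 0.3, -0.8]
opening: 0.0183
finger_force: 58.7
t 27.7 pos [0.4783 0.1987 0.22  ] open 0.018 f 58.7 shift cm [ 0.06  0.14 12.7 ] up [-0.    -0.001 -1.   ]
```

```bash
python3 -m inch '[[[0,0,2,0,0,0,0],[0,0,3,0,0,0,0],[0,0,3,0,0,0,0],[0,0,2.3,0,0,0,0],[0,0,1.2,0,0,0,0],[0,0,0.7,0,0,0,0],[0,0,0.3,0,0,0,0],[0,0,0,0,0,0,0],[0,0,0,0,0,0,0]]]';python3 -c "
from h import *
go(*PK['blue'],.093)"
```

```text
t: 28.6
position: [0.4788, 0.1998, 0.0961]
eef_rot: [0.197, 0.98, 0.0, 0.0]
ft_force: [0.6, -0.6, -0.9]
opening: 0.0183
finger_force: 58.8
t 28.6 pos [0.4788 0.1998 0.0961] open 0.018 f 58.8 shift cm [0.07 0.02 0.31] up [ 0.001  0.001 -1.   ]
```

```bash
python3 -m inch '[[[0,0,0.2,0,0,0,0],[0,0,0.1,0,0,0,0],[0,0,0,0,0,0,0],[0,0,0,0,0,0,0]]]'; python3 -m inch '[[[0,0,0,0,0,0,0.5],[0,0,0,0,0,0,0.5],[0,0,0,0,0,0,0.5],[0,0,0,0,0,0,0.5],[0,0,-1,0,0,0,0.5],[0,0,-3,0,0,0,0.5],[0,0,-4,0,0,0,0.5],[0,0,-4,0,0,0,0.5],[0,0,-2,0,0,0,0.5],[0,-3,0,0,0,0,0.5],[0,-4,0,0,0,0,0.5],[0,-4,0,0,0,0,0.5]]]'; python3 -m inch '[[[0,-4,0,0,0,0,0.5],[0,-4,0,0,0,0,0.5],[0,-4,0,0,0,0,0.5],[0,-2,0,0,0,0,0.5],[0,0,0,0,0,0,0.5],[0,0,0,0,0,0,0.5]]]'; python3 - <<'E'
from h import *
S=ctrl.capture("scene");T=ctrl.capture("top")
for c in PK:
    p,n=blob(S,c,proj("scene",(*PK[c],.111)),10)
    print(c,PK[c],atz("scene",p,.109).round(4),n)
cv2.imwrite("pics/c6.png",np.hstack([cv2.resize(S[90:290,80:410],(420,255),interpolation=2),cv2.resize(T[120:270,80:300],(374,255),interpolation=2)]))
E
```

```text
t: 29.0
position: [0.4789, 0.2, 0.093]
eef_rot: [0.197, 0.98, 0.001, 0.001]
ft_force: [0.3, 0.2, 6.9]
opening: 0.018
finger_force: 59.4
t: 30.2
position: [0.4351, 0.097, 0.2329]
eef_rot: [0.197, 0.98, 0.0, 0.0]
ft_force: [0.8, 0.3, 0.9]
opening: 0.0423
finger_force: 0.0
t: 30.8
position: [0.3819, -0.0308, 0.2329]
eef_rot: [0.197, 0.98, 0.0, 0.0]
ft_force: [0.5, 0.4, 0.9]
opening: 0.0424
finger_force: 0.0
red (0.5052, 0.2755) [0.5052 0.2799 0.109 ] 109
yellow (0.5535, 0.1732) [0.5543 0.1761 0.109 ] 103
green (0.5805, 0.2485) [0.5806 0.2529 0.109 ] 76
blue (0.4782, 0.2002) [0.4785 0.2024 0.109 ] 90
```

View pics/c6.png

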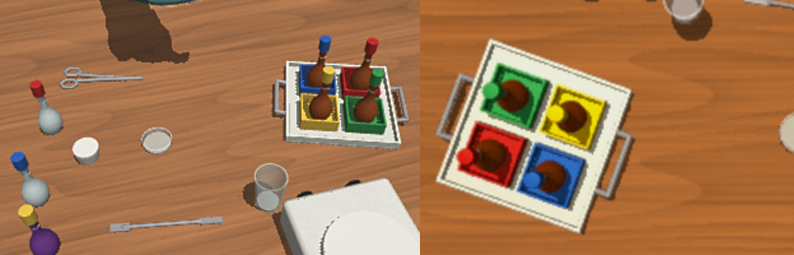

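All four amber flasks stand upright in their own pockets, within about 5 mm of the centres. The clear flasks stand untouched at the left, and the arm is clear of everything.

```bash
python3 -c "
from workcell import ctrl
print(ctrl.finish_job())"
```

```text
the job is handed in; nothing more can be done
None
```

The job is handed in: all four amber flasks stand upright in the pockets matching their caps, within about 5 mm of centre in the last picture, and the clear flasks were never touched; the hand-in call returned no verdict.

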